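# Shut the complete cutter block, point out the empty place in the other

### The arm

A 6-joint arm with a two-finger parallel gripper is mounted at the origin on a cart in front of the work surface, level with it; the furniture and walls round the work are solid. World frame = base frame: x ahead of the robot, y to its left, z up, the work surface at z = 0. Lengths are in m, angles in rad, forces in N, time in s.
With the tool pointing down it reaches from about 0.375 to 0.975 m from the base axis. Payload 3.8 kg.
Tool frame: the origin (TCP) lies between the finger pads, 19 mm behind the fingertips; this is the grasp point; z points along the fingers, y is the line along which they close (so a half turn about z gives the same grasp; the last joint's range is limited). The gripper opens to 85 mm and grips with 20 to 120 N. Pads are 22 mm wide; open, the fingers measure 114 mm over their backs; the gripper's body (76 mm by 85 mm) begins 54 mm behind the grasp point. The pads swing forward as they close: fully open they stand 13 mm farther back than shut.
Start: joints at [1.299, 0.264, 1.604, -0, 1.274, -0.037], TCP at [0.157, 0.656, 0.25] pointing down, gripper open.
Joint ranges: [-2.63, 2.63], [-0.94, 2.18], [0.31, 2.57], [-1.31, 4.45], [0, 2.66], [-2.55, 2.55]. Speed limits (rad/s): [2.57, 2.57, 3.14, 3.14, 3.14, 3.14].

### API

Orientations are given as a rotation vector (axis times angle).
In Python, from workcell import status, read_camera, workorder, masks_of gives the robot as it stands.
- The arm moves only by the tool drive_tool, never from a script. Its argument "rows" is a list of rows, each a list of 7 numbers: the turn, a rotation vector about the tool's x, y, z in degrees, then the shift along the tool's x, y, z in m, then the opening, from 0 (shut) to 1 (fully open). In form: [[ax, ay, az, tx, ty, tz, claw], ...]. A call has 1 to 8 rows; each row shifts and turns the commanded pose from where the row before left it, along the tool's axes as they then stand; what a row does not reach is not made up. A row lasts 1/12 s, in which the tool goes at most 41.7 mm and 7.16 degrees, less where a joint would pass 70% of its speed; a pose out of reach is approached as far as the arm can. A call is refused whole if a number of a shift passes 0.0417 or a number of a turn 7.16, either way. A call with a gripper value outside its range is refused whole. The fingers move at their own pace and stop on an object; "force" is the grip in N (left out, the last holds). Time passes only in rows, so rows that do not move let the fingers close. It gives the time, the measured TCP pose, the force, the opening and the grip force at its end, in the units of the state.
- status.read_state(): the state, without advancing time (a new reading comes with each control period).
- read_camera(name): name is "side" or "top"; returns a dict with "color" (384x512x3 uint8, red, green, blue), "intrinsics" (3x3 intrinsics, pixels), "world_from_camera" (4x4, takes a point from camera to world coordinates). Camera axes: x right, y up, looking along -z (the intrinsics and any distortion apply to the point x, -y, -z); pixel columns grow to the right and rows downward; lengths in m; the calibration is good to about 2 mm. A picture is of the moment at which its call begins. There is no depth.
- workorder.finish_job(): hands the job in; it is judged then, once.
Trained networks look in a picture, given as the dict that the camera call returned (one of the last four; its "shot" number tells which), for a name from the list of things; names that differ only in an ending like _2 or _b are one class to them, and where a whole thing is asked for, a point or a joint stands for the part that bears it (a point fixed in the world has none). Each returns a list of dicts, best first, with "score" (0 to 1); they miss things now and then, are a little off and sometimes report something else, mostly with a low value. They report only what shows in the picture. A call takes as long as a camera call.
- masks_of(picture, name): "mask" (384x512 bool, what is visible of it) and "bbox" ([left, top, right, bottom] in pixels, round what is visible of it).
The state is a dict: "time": time; "q": joint angles; "joint_vel": joint speeds; "joint_torque": joint torques, N m; "tool_pos": TCP position; "tcp_rot": TCP orientation; "wrist_force": force on the tool from outside, world axes, zero at the start; "torque": the same for the moment, N m; "width": opening from 0.0 (shut) to 1.0 (fully open); "grip_force": force on a finger pad.
Only numpy, scipy, OpenCV 4.12 (cv2) and the standard library are available. Lean on these libraries where they do the work, as an engineer would, in place of code of your own. Each camera call takes 0.05 s, during which the arm holds its last target. There are 200 camera calls.

### The job

Two cutter blocks stand open on the bench, and one of them has an empty place for which a colleague is bringing a new cutter. With the fingers, push the lid of the complete block fully shut, leaving the block where it stands; then point at the empty hole of the other block, with the fingertips straight above that hole, just over the cutters and touching nothing, stay there for about three seconds, and finish while still pointing. Leave the other block open and do not touch it, and leave everything else in place; nothing is to be lifted or carried.

Things in the scene. Friction and masses are not known exactly. Their poses are not given: they have to be found in the camera images.
- full_block: The complete block, loose, 0.45 kg: grey metal, 56 deep (x) x 96 long (y) x 22 mm high without its lid. Eight places at x = -11, +11 and y = -33, -11, +11, +33 mm, each a black rubber bush 10 mm wide with a gold-coated cutter, 7 to 10 mm thick, standing 16 mm above the top. Origin: centre of its underside; z up, x to the hinge side, away from the robot; turned by up to 0.4 rad.
- full_lid (a joint): Grey lid of the complete block, 56 x 96 mm, 20 mm high: rad, 0 shut, 1.92 wide open, starts at 1.65 to 1.88, its top about 80 mm above the bench. Hinge line along the block's y at x = +28, z = 22.5 mm; opening, the free edge rises and swings back to +x. Stiff hinge: the lid stays where it is left, 0.3 N at the free edge moves it. Shut, its top is 42.5 mm above the bench.
- full_lid_edge (a point): Point on the outer face of the complete block's lid, mid length, 8 mm from the free edge, 48 mm from the hinge. The outer face lies 20 mm from the hinge line. Axes as the block's when shut; z is the face's outward normal, which looks to the block's +x (away from the cutters and the robot) while the lid stands open.
- short_block: The incomplete block, which does not move: same make, sizes, eight places, origin and axes as the complete one, also turned by up to 0.4 rad; but seven places hold cutters and one is empty. The blocks may stand either way round, left or right.
- short_lid (a joint): Lid of the incomplete block: same size, hinge and joint values as the other lid. It stands open at 1.65 to 1.88 behind the cutters, its top about 80 mm above the bench, and is to stay so.
- empty_hole: The empty place of the incomplete block: a black rubber bush 10 mm wide with an open 4 mm bore; any of the eight places, changing each time. Origin: centre of the hole's mouth, level with the block's top, 22 mm above the bench; z up. The nearest cutters stand 22 mm from it, centre to centre, and 16 mm higher.
- marker: Black and white marker pen, 17 x 135 x 16 mm, loose, lying between the blocks; to be left alone. Origin: centre of its underside.
- tape_roll: Roll of masking tape, 104 mm wide, 25 mm high, loose, lying behind the blocks; to be left alone. Origin: centre of its underside.
- mixing_pad: Paper mixing pad, 100 x 75 x 10 mm, loose, lying behind the blocks; to be left alone. Origin: centre of its underside.

How it is judged:
By the outcome, as a careful person would: the job done as asked, in the order asked, and still so for the second after the job is handed in, with the robot touching nothing.
It also fails if it takes over 45 s, if anything falls off the work surface, if the arm or the gripper's body presses on something with over 40 N, if the wrist force passes 120 N, or if a joint passes its speed limit or range.

## Working session

There is one attempt and no reset: what is moved stays moved. The work goes in short steps, Python scripts to look and compute and a tool call to move; the robot and the scene stay as the last step left them, time stands still between calls to the robot, and variables do not carry over. Pictures are saved under pics/ and viewed, at most 10 in all, crops included, and the job is handed in when it is done.

Besides the shell and the picture viewer there is one more tool, called after "Request:" as a command line: name --pt "numbers of a row" for each row, then --argument value for the rest. drive_tool: Moves the arm, as the interface text tells. Its arguments: {"type":"object","properties":{"rows":{"type":"array"},"force":{"type":"number"}},"required":["rows"]}

```bash
mkdir -p pics
cat > h.py <<'E'
import numpy as np, cv2
from workcell import status, read_camera, workorder, masks_of
def proj(p,P):
    T=np.linalg.inv(p["world_from_camera"]);P=np.atleast_2d(P)
    c=P@T[:3,:3].T+T[:3,3];c=c*[1,-1,-1];u=c@np.array(p["intrinsics"]).T
    return u[:,:2]/u[:,2:]
def ray(p,uv,z):
    T=np.array(p["world_from_camera"]);d=np.linalg.solve(p["intrinsics"],[uv[0],uv[1],1])*[1,-1,-1]
    d=T[:3,:3]@d;o=T[:3,3];return o+d*(z-o[2])/d[2]
E
python3 - <<'E'
from h import *
print(status.read_state())
for n in("top","side"):
    p=read_camera(n);cv2.imwrite(f"pics/{n}0.png",cv2.resize(p["color"][:,:,::-1],(768,576),interpolation=cv2.INTER_CUBIC))
    print(n,[k for k in p],np.round(p["world_from_camera"],3).tolist(),np.round(p["intrinsics"],1).tolist())
    for m in("full_block","short_block","full_lid","short_lid","empty_hole","marker"):
        for r in masks_of(p,m):
            ys,xs=np.nonzero(r["mask"]);print(m,round(r["score"],2),r["bbox"],xs.mean().round(1),ys.mean().round(1),len(xs))
E
```

```text
{'time': 0.0, 'q': array([ 1.29909354e+00,  2.64735070e-01,  1.60540736e+00,  1.68104242e-05,
        1.27373450e+00, -3.69167011e-02]), 'joint_vel': array([ 1.82027153e-04,  1.07496312e-03,  9.38499802e-06, -3.09626834e-04,
       -7.48241070e-04, -1.24759974e-04]), 'joint_torque': array([-2.47598211e-03, -5.15112376e+01, -3.67304564e+01, -2.54414554e-04,
        1.31766958e-02, -4.30541746e-06]), 'tool_pos': array([0.1568437 , 0.65578797, 0.24865618]), 'tcp_rot': array([-0.36791911, -3.11960283,  0.0035412 ]), 'wrist_force': array([-0.46865429, -0.64562072,  0.13285583]), 'torque': array([ 0.01023547,  0.02078114, -0.03204604]), 'grip_force': 0.0, 'width': 1.0024846892192423}
top ['color', 'intrinsics', 'world_from_camera', 'shot'] [[0.184, 0.963, -0.198, 0.446], [-0.983, 0.182, -0.031, -0.033], [0.006, 0.2, 0.98, 0.928], [0.0, 0.0, 0.0, 1.0]] [[483.4, 0.0, 261.1], [0.0, 483.4, 192.9], [0.0, 0.0, 1.0]]
full_block 0.86 [145.1, 178.6, 207.4, 238.9] 178.3 208.8 2792
short_block 0.77 [324.5, 219.0, 382.4, 272.8] 355.0 244.5 2551
full_lid 0.62 [146.0, 181.5, 203.2, 207.7] 174.8 194.2 1197
short_lid 0.76 [328.2, 217.2, 388.5, 241.5] 355.7 229.5 965
marker 0.68 [232.8, 230.3, 302.0, 252.7] 266.5 243.4 581
marker 0.4 [146.3, 179.8, 204.1, 207.4] 174.3 194.4 1200
marker 0.3 [147.6, 176.8, 209.0, 240.9] 178.1 209.0 2769
side ['color', 'intrinsics', 'world_from_camera', 'shot'] [[-0.93, 0.238, -0.28, 0.345], [-0.367, -0.58, 0.727, 0.696], [0.011, 0.779, 0.627, 0.702], [0.0, 0.0, 0.0, 1.0]] [[487.0, 0.0, 261.6], [0.0, 487.0, 190.1], [0.0, 0.0, 1.0]]
full_block 0.75 [234.0, 237.3, 283.5, 302.2] 255.6 275.2 2353
short_block 0.69 [298.8, 145.0, 333.0, 197.7] 311.8 173.8 1092
short_block 0.37 [213.5, 151.5, 259.0, 180.1] 236.7 166.3 983
full_lid 0.78 [229.5, 237.3, 255.0, 298.7] 241.1 267.7 989
short_lid 0.79 [294.0, 142.3, 309.6, 186.3] 301.1 164.8 418
marker 0.83 [288.2, 203.9, 315.5, 248.3] 299.9 226.4 338
```

Run:
```python
import cv2,numpy as np
t=cv2.imread("pics/top0.png");s=cv2.imread("pics/side0.png")
f=lambda a,x0,y0,x1,y1:cv2.resize(a[int(y0*1.5):int(y1*1.5),int(x0*1.5):int(x1*1.5)],(400,300),interpolation=cv2.INTER_CUBIC)
cv2.imwrite("pics/crops.png",np.vstack([np.hstack([f(t,130,165,226,237+8),f(t,310,200,406,272+8)]),np.hstack([f(s,210,230,306,310),f(s,270,130,366,210)])]))
```

```text
(no output)
```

View pics/top0.png

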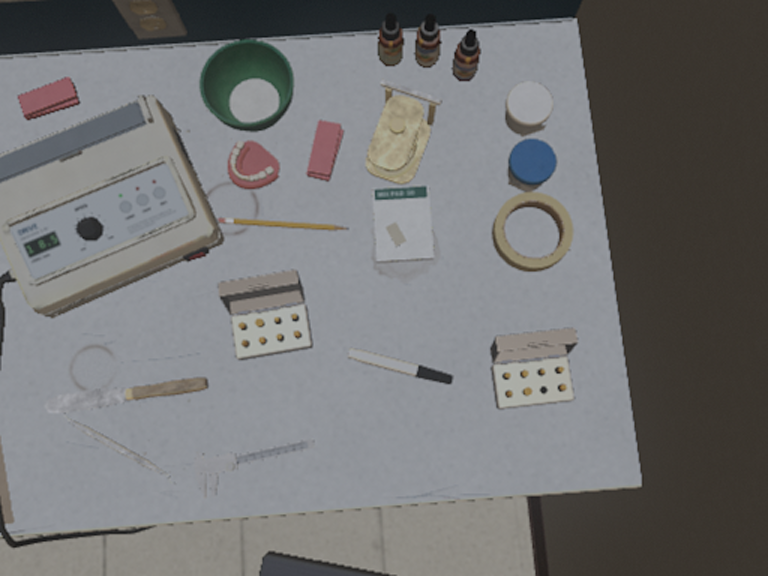

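View pics/crops.png

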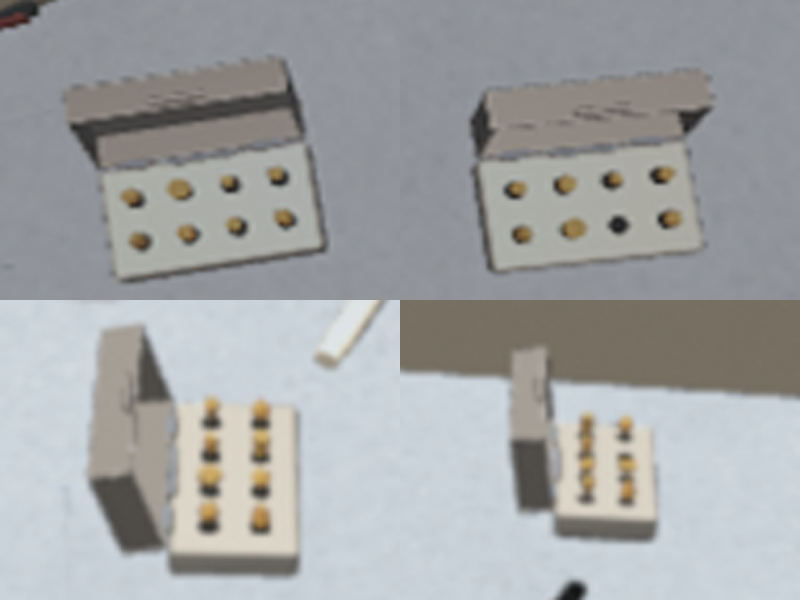

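The top view shows the full block on the left (about px 178,209) and the short block on the right (about 355,244). The empty bush is in the short block's front row, third from the left, so it is at (-11,-11) mm. I'll fit the poses next.

```bash
cat > fit.py <<'E'
from h import *
from scipy.optimize import least_squares
def model(v,P):
    # P rows: (kind,a,y,b): kind0 block pt (x,y,z), kind1 lid pt (d,y,h)
    x,y,w,th=v;o=[]
    for k,a,b,c in P:
        if k: a,c=28-a*np.cos(th)+c*np.sin(th),22.5+a*np.sin(th)+c*np.cos(th)
        o.append([x+(a*np.cos(w)-b*np.sin(w))/1e3,y+(a*np.sin(w)+b*np.cos(w))/1e3,c/1e3])
    return np.array(o)
E
python3 - <<'E'
from fit import *
pt=read_camera("top");ps=read_camera("side")
BL,BR,FR,FL=(0,28,48,22),(0,28,-48,22),(0,-28,-48,22),(0,-28,48,22)
oL,oR,iL,iR=(1,56,48,20),(1,56,-48,20),(1,56,48,0),(1,56,-48,0)
cut=[(0,11,33-22*i,38) for i in range(4)]+[(0,-11,33-22*i,38) for i in range(4)]
D={"full":([*zip([BL,BR,FR,FL,oL,oR,iL,iR]+cut,[(104,168),(303,142),(324,243),(118,275),(65,92),(285,60),(80,123),(299,97),(132,196),(180,187),(231,182),(278,173),(140,240),(188,232),(237,226),(286,217)])],(130,165),
 [*zip([BL,FL,BR,FR,oR,iR,iL,oL],[(170,253),(298,253),(176,105),(297,107),(103,30),(142,26),(132,178),(90,175)])],(210,230)),
"short":([*zip([BL,BR,FR,FL,oL,oR]+cut[:6]+cut[7:],[(80,160),(285,140),(302,243),(92,265),(88,92),(312,73),(117,187),(166,183),(214,178),(263,172),(122,233),(173,228),(271,217)]),((0,-11,-11,22),(218,225))],(310,200),
 [*zip([BL,FL,FR,oR,iR,oL,iL],[(156,216),(256,218),(252,128),(113,50),(147,46),(112,138),(148,138)])],(270,130))}
for n,(A,oa,B,ob) in D.items():
    def px(A,o): return np.array([a[1] for a in A])/[400/96,3.75]+o
    def g(v):
        r=proj(pt,model(v[:4],[a[0] for a in A]))+v[4:6]-px(A,oa)
        s=proj(ps,model(v[:4],[a[0] for a in B]))+v[6:8]-px(B,ob)
        return np.r_[r.ravel(),s.ravel(),v[4:]/1.0]
    c=ray(pt,px(A,oa)[:4].mean(0),.022)
    s=least_squares(g,[c[0],c[1],0,1.75,0,0,0,0],loss="soft_l1",x_scale=[.01,.01,.1,.1,1,1,1,1])
    print(n,s.x.round(4).tolist(),"rms",np.sqrt((s.fun**2).mean()).round(2));print(s.fun.round(1).tolist())
    print(model(s.x[:4],[oL,oR,iL,iR,(1,48,0,20),(0,-11,-11,22)]).round(4).tolist())
E
```

```text
full [0.5479, 0.1354, 0.3521, 1.7965, 0.5142, 0.5432, -0.6495, 1.1746] rms 0.79
[-0.6, 1.0, 1.8, -0.3, 1.0, 1.7, -0.3, 1.6, 0.7, -0.6, 0.5, -0.6, -2.2, 1.1, -1.6, -0.6, 0.0, -0.3, 0.2, 0.2, -0.3, -0.4, 0.2, 0.0, -0.4, -0.4, -0.1, -0.2, -0.1, -0.6, -0.1, -0.1, -0.8, 0.1, 0.4, 0.9, -0.2, -0.6, 0.2, -0.4, -0.0, -0.1, 1.2, -0.5, 0.7, -1.2, -0.7, 1.1, 0.5, 0.5, -0.6, 1.2]
[[0.5877, 0.2012, 0.0726], [0.6208, 0.111, 0.0726], [0.5694, 0.1944, 0.0771], [0.6025, 0.1043, 0.0771], [0.6025, 0.1555, 0.0648], [0.5414, 0.1213, 0.022]]
short [0.5459, -0.1974, 0.2905, 1.6812, 0.1217, 0.2099, -0.3321, 0.3238] rms 0.64
[-1.5, -0.4, -0.1, -0.4, 0.4, 2.1, -0.4, 1.7, -1.1, 0.1, -1.5, -0.4, 0.2, -0.1, 0.3, -0.3, 0.6, -0.2, 0.6, 0.2, 0.6, -0.3, 0.3, -0.3, 0.5, 0.1, -0.5, -0.2, -0.8, -0.5, 0.2, 0.5, 0.1, -0.4, 0.5, -0.4, 0.9, 0.3, -0.5, 0.2, 0.0, -0.1, 0.1, 0.2, -0.3, 0.3]
[[0.5839, -0.136, 0.076], [0.6114, -0.2279, 0.076], [0.5648, -0.1417, 0.0782], [0.5923, -0.2336, 0.0782], [0.5968, -0.1822, 0.068], [0.5385, -0.2111, 0.022]]
```

Run:
```python
from h import *
p=read_camera("top")
for z in(0,.08,.15):print(z,[ray(p,u,z).round(3)[:2].tolist() for u in((148,160),(131,168),(105,65),(190,150),(33,208))])
```

```text
0 [[0.657, 0.23], [0.634, 0.259], [0.838, 0.364], [0.692, 0.153], [0.521, 0.427]]
0.08 [[0.638, 0.207], [0.618, 0.234], [0.804, 0.33], [0.671, 0.137], [0.515, 0.387]]
0.15 [[0.623, 0.187], [0.604, 0.212], [0.775, 0.3], [0.652, 0.123], [0.509, 0.353]]
```

View pics/side0.png

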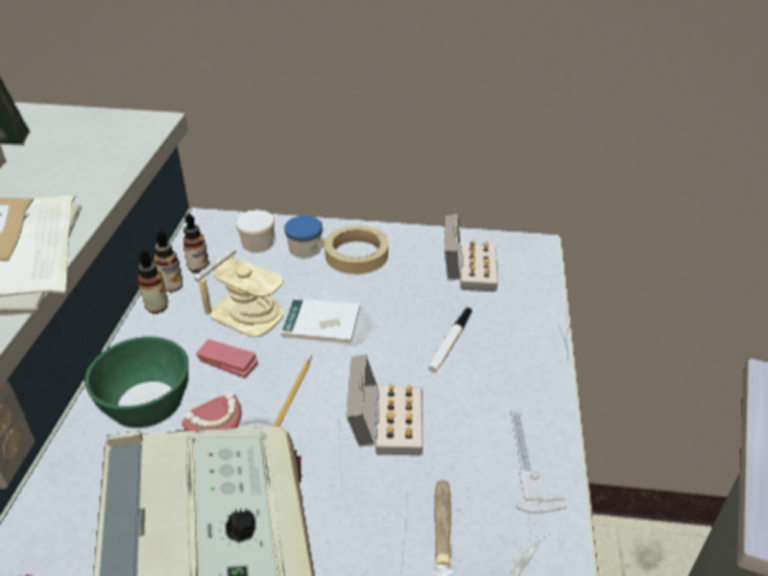

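The side view shows the box's near corner at about px (193,287), close to the full lid. I'll triangulate that corner to get its height.

Run:
```python
from h import *
p=read_camera("top");s=read_camera("side")
for z in(.03,.06,.08,.1,.12,.15):print(z,ray(p,(147,160),z).round(3)[:2],ray(s,(193,286),z).round(3)[:2], ray(s,(205,360),z).round(3)[:2])
```

```text
0.03 [0.649 0.223] [0.658 0.213] [0.573 0.335]
0.06 [0.643 0.215] [0.644 0.235] [0.563 0.352]
0.08 [0.638 0.209] [0.635 0.249] [0.556 0.362]
0.1 [0.634 0.203] [0.626 0.263] [0.549 0.373]
0.12 [0.629 0.198] [0.616 0.278] [0.542 0.384]
0.15 [0.622 0.189] [0.602 0.299] [0.532 0.4  ]
```

Request:
drive_tool --pt "0 0 -6.72 0 0 0 0" --pt "0 0 -6.72 0 0 0 0" --pt "0 0 -6.72 0 0 0 0" --pt "0 0 -6.72 0 0 0 0" --pt "0 0 -6.72 0 0 0 0" --force 40

```text
time: 1.37
tool_pos: [0.1571, 0.6565, 0.25]
tcp_rot: [-0.558, 3.092, 0.0]
wrist_force: [-0.2, 0.5, 0.9]
width: 0.298
grip_force: 0.0
```

```bash
cat >> h.py <<'E'
from scipy.spatial.transform import Rotation as R
def togo(*ts):
    s=status.read_state();M=R.from_rotvec(s["tcp_rot"]).as_matrix();p=s["tool_pos"]
    print("pos",p.round(4),"x",M[:,0].round(3),"z",M[:,2].round(3),"F",s["wrist_force"].round(2),"t",s["time"],"w",round(s["width"],3))
    for t in ts: t=np.array(t);print(t.round(4),"tool delta",(M.T@(t-p)).round(4));p=t
def blk(v,X,Y,Z): x,y,w=v;return [x+X*np.cos(w)-Y*np.sin(w),y+X*np.sin(w)+Y*np.cos(w),Z]
FULL=(.5479,.1354,.3521);SHORT=(.5459,-.1974,.2905)
E
python3 - <<'E'
from h import *
togo([.42,.17,.25],blk(FULL,.092,0,.2),blk(FULL,.092,0,.075))
E
```

```text
pos [0.1571 0.6565 0.25  ] x [-0.937 -0.35  -0.   ] z [ 0.  0. -1.] F [-0.17  0.52  0.91] t 1.3667 w 0.298
[0.42 0.17 0.25] tool delta [-0.0761 -0.5477 -0.    ]
[0.6343 0.1671 0.2   ] tool delta [-0.1997 -0.0776  0.05  ]
[0.6343 0.1671 0.075 ] tool delta [ 0.    -0.     0.125]
```

Request:
drive_tool --pt "0 0 0 -0.0054 -0.039 0 0" --pt "0 0 0 -0.0054 -0.039 0 0" --pt "0 0 0 -0.0054 -0.039 0 0" --pt "0 0 0 -0.0054 -0.039 0 0" --pt "0 0 0 -0.0054 -0.039 0 0" --pt "0 0 0 -0.0054 -0.039 0 0" --pt "0 0 0 -0.0054 -0.039 0 0"

```text
time: 1.95
tool_pos: [0.287, 0.4116, 0.2502]
tcp_rot: [-0.55, 3.092, 0.001]
wrist_force: [1.2, 0.7, 1.4]
width: -0.001
grip_force: 0.0
```

Request:
drive_tool --pt "0 0 0 -0.0054 -0.039 0 0" --pt "0 0 0 -0.0054 -0.039 0 0" --pt "0 0 0 -0.0054 -0.039 0 0" --pt "0 0 0 -0.0054 -0.039 0 0" --pt "0 0 0 -0.0054 -0.039 0 0" --pt "0 0 0 -0.0054 -0.039 0 0" --pt "0 0 0 -0.0054 -0.039 0 0" --pt "0 0 0 0 0 0 0"

```text
time: 2.62
tool_pos: [0.4188, 0.1644, 0.2505]
tcp_rot: [-0.539, 3.093, -0.005]
wrist_force: [1.2, 0.6, 0.1]
width: 0.0
grip_force: 0.0
```

Request:
drive_tool --pt "0 0 0 -0.033 -0.013 0.008 0" --pt "0 0 0 -0.033 -0.013 0.008 0" --pt "0 0 0 -0.033 -0.013 0.008 0" --pt "0 0 0 -0.033 -0.013 0.008 0" --pt "0 0 0 -0.033 -0.013 0.008 0" --pt "0 0 0 -0.033 -0.013 0.008 0" --pt "0 0 0 0 0 0 0" --pt "0 0 0 0 0 0 0"

```text
time: 3.28
tool_pos: [0.6294, 0.165, 0.1997]
tcp_rot: [0.548, -3.09, -0.0]
wrist_force: [0.4, 0.3, 0.8]
width: 0.003
grip_force: 0.0
```

Run:
```python
from h import *
togo(blk(FULL,.092,0,.2),blk(FULL,.092,0,.075))
```

```text
pos [0.6294 0.165  0.1997] x [-0.939 -0.344  0.003] z [-0.003 -0.001 -1.   ] F [0.45 0.29 0.81] t 3.2833 w 0.003
[0.6343 0.1671 0.2   ] tool delta [-0.0053  0.0004 -0.0003]
[0.6343 0.1671 0.075 ] tool delta [-4.00e-04 -1.00e-04  1.25e-01]
```

Request:
drive_tool --pt "0 0 0 -0.006 0 0 0" --pt "0 0 0 0 0 0.025 0" --pt "0 0 0 0 0 0.025 0" --pt "0 0 0 0 0 0.025 0" --pt "0 0 0 0 0 0.025 0" --pt "0 0 0 0 0 0.025 0" --pt "0 0 0 0 0 0 0" --pt "0 0 0 0 0 0 0"

```text
time: 3.95
tool_pos: [0.6325, 0.1672, 0.0766]
tcp_rot: [0.55, -3.09, 0.0]
wrist_force: [0.8, 0.4, 0.2]
width: 0.0
grip_force: 0.0
```

Run:
```python
from h import *
togo()
a=read_camera("side")["color"][200:320,170:330,::-1];b=read_camera("top")["color"][120:240,110:270,::-1]
cv2.imwrite("pics/pre.png",np.hstack([cv2.resize(i,(400,300),interpolation=cv2.INTER_CUBIC) for i in(a,b)]))
```

```text
pos [0.6325 0.1672 0.0766] x [-0.939 -0.345  0.003] z [-0.003 -0.001 -1.   ] F [0.78 0.4  0.24] t 3.95 w 0.0
```

View pics/pre.png

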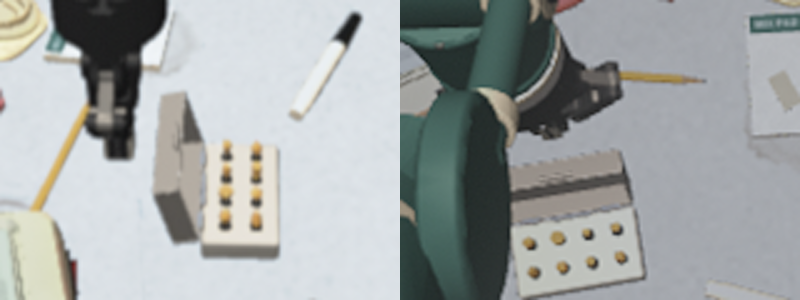

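The closed fingers stand upright behind the lid's outer face (side crop, around 118,150) and nothing is in contact. Pushing along the lid's arc now.

Request:
drive_tool --pt "0 0 0 0.0078 0 -0.001 0" --pt "0 0 0 0.0078 0 -0.001 0" --pt "0 0 0 0.0078 0 -0.001 0" --pt "0 0 0 0.0078 0 -0.001 0" --pt "0 0 0 0.0058 0 -0.003 0" --pt "0 0 0 0.0058 0 -0.003 0" --pt "0 0 0 0.0058 0 -0.002 0" --pt "0 0 0 0 0 0 0"

```text
time: 4.72
tool_pos: [0.5878, 0.1498, 0.0895]
tcp_rot: [0.549, -3.093, 0.0]
wrist_force: [-0.1, -0.5, -0.2]
width: 0.005
grip_force: 0.0
```

Run:
```python
from h import *
togo(blk(FULL,.0417,0,.088),blk(FULL,.0273,0,.088),blk(FULL,.014,0,.0825),blk(FULL,.003,0,.0735),blk(FULL,-.003,0,.066),blk(FULL,-.005,0,.0625))
a=read_camera("side")["color"][200:320,170:330,::-1];b=read_camera("top")["color"][120:240,110:270,::-1]
cv2.imwrite("pics/mid.png",np.hstack([cv2.resize(i,(400,300),interpolation=cv2.INTER_CUBIC) for i in(a,b)]))
```

```text
pos [0.5878 0.1498 0.0895] x [-0.939 -0.344  0.   ] z [-0. -0. -1.] F [-0.09 -0.54 -0.2 ] t 4.7167 w 0.005
[0.587  0.1498 0.088 ] tool delta [0.0008 0.0002 0.0015]
[0.5735 0.1448 0.088 ] tool delta [ 0.0144 -0.      0.    ]
[0.561  0.1402 0.0825] tool delta [ 0.0133 -0.      0.0055]
[0.5507 0.1364 0.0735] tool delta [ 0.011 -0.     0.009]
[0.5451 0.1344 0.066 ] tool delta [ 0.006  -0.      0.0075]
[0.5432 0.1337 0.0625] tool delta [ 0.002  -0.      0.0035]
```

View pics/mid.png

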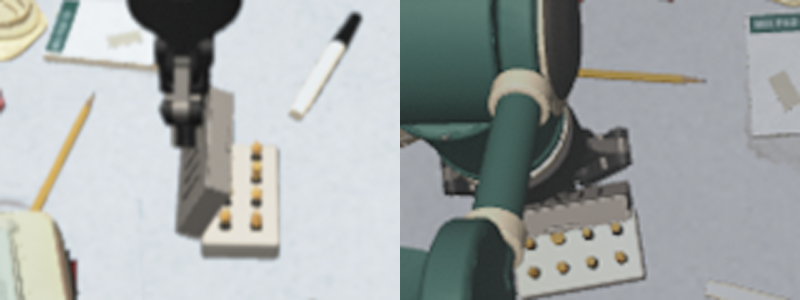

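The lid has swung past vertical, with the fingers on its outer face. The block hasn't moved: its near corner is still at (645,275) in the top crop. I'll continue down the arc.

Request:
drive_tool --pt "0 0 0 0.0075 0 0.001 0" --pt "0 0 0 0.0075 0 0.001 0" --pt "0 0 0 0.0068 0 0.0025 0" --pt "0 0 0 0.0068 0 0.003 0" --pt "0 0 0 0.0055 0 0.0045 0" --pt "0 0 0 0.0055 0 0.0045 0" --pt "0 0 0 0.003 0 0.0035 0" --pt "0 0 0 0.003 0 0.0035 0"

```text
time: 5.48
tool_pos: [0.5453, 0.1343, 0.0648]
tcp_rot: [0.549, -3.093, -0.0]
wrist_force: [0.2, 0.1, 0.3]
width: 0.002
grip_force: 0.1
```

Request:
drive_tool --pt "0 0 0 0.001 0 0.002 0" --pt "0 0 0 0.001 0 0.002 0" --pt "0 0 0 0 0 0 0" --pt "0 0 0 0 0 0 0"

```text
time: 5.82
tool_pos: [0.5445, 0.1339, 0.0615]
tcp_rot: [-0.549, 3.093, 0.0]
wrist_force: [0.6, -0.2, 0.2]
width: -0.001
grip_force: 0.0
```

Run:
```python
from h import *
togo(blk(FULL,-.005,0,.0615))
```

```text
pos [0.5445 0.1339 0.0615] x [-0.939 -0.344 -0.   ] z [ 0.  0. -1.] F [ 0.63 -0.25  0.21] t 5.8167 w -0.001
[0.5432 0.1337 0.0615] tool delta [0.0012 0.0002 0.    ]
```

No hard contact yet, so I'll press down in small steps until the force rises.

Request:
drive_tool --pt "0 0 0 0 0 0.001 0" --pt "0 0 0 0 0 0 0" --pt "0 0 0 0 0 0 0"

```text
time: 6.07
tool_pos: [0.5446, 0.1339, 0.0612]
tcp_rot: [-0.549, 3.092, -0.0]
wrist_force: [-1.5, -0.1, 5.3]
width: -0.003
grip_force: 2.6
```

Request:
drive_tool --pt "0 0 0 0 0 0.001 0" --pt "0 0 0 0 0 0 0" --pt "0 0 0 0 0 0 0"

```text
time: 6.32
tool_pos: [0.5446, 0.1339, 0.0611]
tcp_rot: [-0.55, 3.093, -0.0]
wrist_force: [-3.8, -1.1, 12.0]
width: -0.001
grip_force: 5.7
```

Hard contact at tip height 42 mm with 12 N means the lid is shut. I'll rise and check.

Request:
drive_tool --pt "0 0 0 0 0 -0.005 0" --pt "0 0 0 0 0 -0.03 0" --pt "0 0 0 0 0 -0.035 0" --pt "0 0 0 0 0 -0.035 0" --pt "0 0 3.5 0 0 0 0" --pt "0 0 0 0 0 0 0" --pt "0 0 0 0 0 0 0"

```text
time: 6.9
tool_pos: [0.5439, 0.1338, 0.1643]
tcp_rot: [0.457, -3.108, -0.0]
wrist_force: [-0.2, -0.2, -1.0]
width: 0.0
grip_force: 0.0
```

Run:
```python
from h import *
togo(blk(SHORT,-.011,-.011,.166),blk(SHORT,-.011,-.011,.075))
```

```text
pos [0.5439 0.1338 0.1643] x [-0.958 -0.288  0.   ] z [-0.  0. -1.] F [-0.19 -0.19 -1.02] t 6.9 w 0.0
[ 0.5385 -0.2111  0.166 ] tool delta [ 0.1045 -0.3287 -0.0017]
[ 0.5385 -0.2111  0.075 ] tool delta [-0.    -0.     0.091]
```

Request:
drive_tool --pt "0 0 0 0.0116 -0.0365 0 0" --pt "0 0 0 0.0116 -0.0365 0 0" --pt "0 0 0 0.0116 -0.0365 0 0" --pt "0 0 0 0.0116 -0.0365 0 0" --pt "0 0 0 0.0116 -0.0365 0 0" --pt "0 0 0 0.0116 -0.0365 0 0" --pt "0 0 0 0.0116 -0.0365 0 0" --pt "0 0 0 0.0116 -0.0365 0 0"

```text
time: 7.57
tool_pos: [0.5369, -0.1737, 0.1619]
tcp_rot: [0.457, -3.104, -0.003]
wrist_force: [0.2, 0.1, 0.6]
width: -0.001
grip_force: 0.0
```

Request:
drive_tool --pt "0 0 0 0.0116 -0.0365 0 0" --pt "0 0 0 0 0 0.03 0" --pt "0 0 0 0 0 0.03 0" --pt "0 0 0 0 0 0.02 0" --pt "0 0 0 0 0 0 0" --pt "0 0 0 0 0 0 0" --pt "0 0 0 0 0 0 0"

```text
time: 8.15
tool_pos: [0.5382, -0.2106, 0.0843]
tcp_rot: [0.456, -3.108, -0.001]
wrist_force: [0.6, -0.1, 0.6]
width: -0.007
grip_force: 0.0
```

Run:
```python
from h import *
togo(blk(SHORT,-.011,-.011,.064))
p=read_camera("side");q=read_camera("top")
T=status.read_state()["tool_pos"]-[0,0,.019]
print("tip px",proj(p,T),proj(q,T))
f=lambda i,x,y:cv2.resize(i["color"][y:y+75,x:x+100,::-1],(400,300),interpolation=cv2.INTER_CUBIC)
g=lambda i,x,y:cv2.resize(i["color"][y:y+75,x:x+100,::-1],(400,300),interpolation=cv2.INTER_CUBIC)
cv2.imwrite("pics/point1.png",np.vstack([np.hstack([f(p,265,130),f(q,310,200)]),np.hstack([f(p,215,235),f(q,130,170)])]))
```

```text
pos [ 0.5382 -0.2106  0.0843] x [-0.958 -0.287  0.001] z [-0.001  0.    -1.   ] F [ 0.62 -0.07  0.63] t 8.15 w -0.007
[ 0.5385 -0.2111  0.064 ] tool delta [-0.0002 -0.0005  0.0203]
tip px [[325.33553891 156.29676791]] [[367.10475567 257.38122126]]
```

View pics/point1.png

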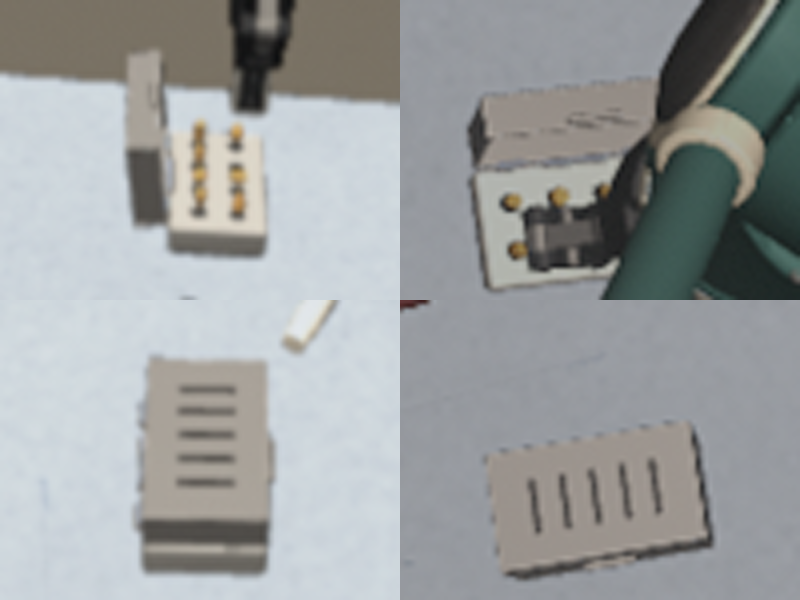

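The full lid is shut and the block is where it stood. The fingers hover above the front row of the short block. I'll overlay the expected outlines to check for camera bias.

Request:
drive_tool --pt "0 0 0 0 -0.0005 0.007 0" --pt "0 0 0 0 0 0.007 0" --pt "0 0 0 0 0 0 0"

```text
time: 8.5
tool_pos: [0.5377, -0.2108, 0.0695]
tcp_rot: [0.455, -3.107, -0.001]
wrist_force: [-0.6, 0.5, -1.2]
width: -0.0
grip_force: 0.0
```

Run:
```python
from fit import *
togo(blk(SHORT,-.011,-.011,.064))
s=status.read_state();M=R.from_rotvec(s["tcp_rot"]).as_matrix();T=s["tool_pos"]
box=lambda z:T+np.array([[a*.011,b*.0145,z] for a,b in((-1,-1),(-1,1),(1,1),(1,-1))])@M.T
v=[*SHORT,1.6812]
out=[]
for n,x,y in(("side",275,135),("top",320,205)):
    p=read_camera(n);k=8 if n=="side" else 6
    w,h=(50,70) if n=="side" else (66,70)
    im=cv2.resize(p["color"][y:y+h,x:x+w,::-1],(w*k,h*k),interpolation=cv2.INTER_CUBIC)
    def pl(P,c,cl=True): cv2.polylines(im,[np.round((proj(p,P)-[x,y]+.5)*k).astype(int)],cl,c,1)
    pl(box(.019),(0,0,255));pl(np.array([T,T+M[:,2]*.019]),(0,0,255),False)
    pl(model(v,[(0,a,b,22) for a,b in((28,48),(28,-48),(-28,-48),(-28,48))]),(0,200,0))
    for a in(-11,11):
        for b in(-33,-11,11,33): pl(model(v,[(0,a,b,22),(0,a,b,38)]),(255,0,0),False)
    pl(model(v,[(0,-11,-11,22),(0,-11,-11,60)]),(255,0,255),False)
    out.append(im)
h=max(o.shape[0] for o in out)
cv2.imwrite("pics/ov.png",np.hstack([cv2.copyMakeBorder(o,0,h-o.shape[0],0,0,0) for o in out]))
```

```text
pos [ 0.5377 -0.2108  0.0695] x [-0.958 -0.287  0.001] z [-0.001  0.001 -1.   ] F [-0.56  0.46 -1.25] t 8.5 w -0.0
[ 0.5385 -0.2111  0.064 ] tool delta [-0.0007 -0.0005  0.0055]
```

View pics/ov.png

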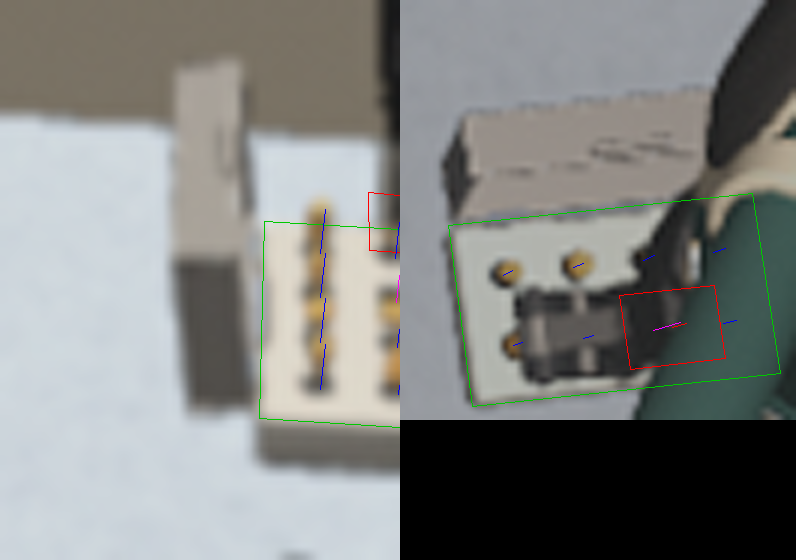

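The block model fits, but the side crop cut off the finger, so I'll redo it wider.

Run:
```python
from fit import *
s=status.read_state();M=R.from_rotvec(s["tcp_rot"]).as_matrix();T=s["tool_pos"]
box=lambda z,g=1:T+np.array([[a*.011*g,b*.0145*g,z] for a,b in((-1,-1),(-1,1),(1,1),(1,-1))])@M.T
v=[*SHORT,1.6812];x,y,w,h,k=300,130,50,72,8
p=read_camera("side")
im=cv2.resize(p["color"][y:y+h,x:x+w,::-1],(w*k,h*k),interpolation=cv2.INTER_CUBIC);im0=im.copy()
def pl(P,c,cl=True): cv2.polylines(im,[np.round((proj(p,P)-[x,y]+.5)*k).astype(int)],cl,c,1)
pl(box(.019),(0,0,255));pl(box(-.0),(0,255,255));pl(np.array([T-M[:,2]*.04,T+M[:,2]*.019]),(0,0,255),False)
pl(model(v,[(0,a,b,22) for a,b in((28,48),(28,-48),(-28,-48),(-28,48))]),(0,200,0))
for b in(-33,11,33): pl(model(v,[(0,-11,b,22),(0,-11,b,38)]),(255,0,0),False)
pl(model(v,[(0,-11,-11,22),(0,-11,-11,60)]),(255,0,255),False)
cv2.imwrite("pics/ov2.png",np.hstack([im,im0]))
```

```text
(no output)
```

View pics/ov2.png

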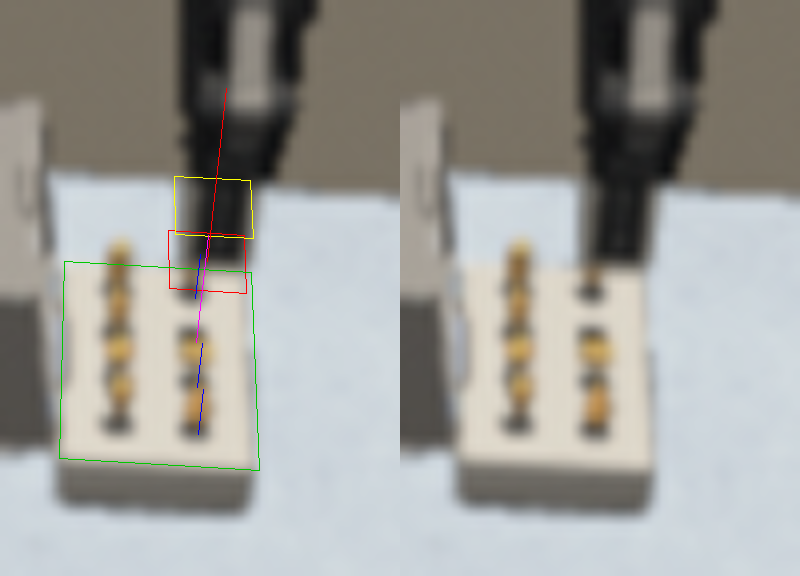

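Run:
```python
from h import *
p=read_camera("side");q=read_camera("top")
t=cv2.imread("pics/top0.png",0).astype(float)
def cen(g,u,v,r,n):
    a=g[v-r:v+r+1,u-r:u+r+1];w=np.clip(np.median(a)-15-a,0,None);Y,X=np.mgrid[v-r:v+r+1,u-r:u+r+1]
    print(n,a.min(),np.median(a));return np.array([(X*w).sum(),(Y*w).sum()])/w.sum()
c=cen(t,543,390,7,"top");c=(c+.5)/1.5-.5
print("top hole px",c,"world",ray(q,c,.022).round(4),"fit px",proj(q,blk(SHORT,-.011,-.011,.022)))
g=cv2.cvtColor(p["color"],cv2.COLOR_RGB2GRAY)
print(g[160:176,318:330])
print(g[150:165,318:336])
print("side pred hole",proj(p,blk(SHORT,-.011,-.011,.022)),"TCP,tip",proj(p,status.read_state()["tool_pos"]),proj(p,status.read_state()["tool_pos"]-[0,0,.019]))
```

```text
top 30.0 170.0
top hole px [361.97886179 259.55382114] world [ 0.5387 -0.2115  0.022 ] fit px [[361.73043766 259.58288232]]
[[213 213 210 186 135  93  52  31  34  37  31  45]
 [211 213 212 195 142  94  57  37  38  39  36  51]
 [210 211 205 191 143 102  80  70  76  78  77  83]
 [212 212 203 190 154 117 106 118 138 143 140 138]
 [214 215 212 204 174 125 120 158 188 194 192 186]
 [215 216 213 200 164 112 113 168 205 213 213 207]
 [214 215 212 189 135  91  92 150 201 215 216 211]
 [214 215 214 203 166 131 129 168 204 214 215 211]
 [215 214 215 215 205 188 185 202 213 214 215 212]
 [215 215 214 215 212 207 207 212 215 215 215 212]
 [215 214 215 211 191 177 178 194 211 215 215 212]
 [215 215 215 204 152 116 118 156 200 214 215 212]
 [214 215 215 204 152 123 123 149 195 213 215 212]
 [214 215 215 207 172 159 161 169 194 211 215 212]
 [214 214 215 208 176 156 155 164 188 210 215 211]
 [214 215 215 211 184 150 137 156 186 209 215 212]]
[[113 113 113 115 107  66  29  21  29  31  32  32  31  28  23  19  50  98]
 [123 123 123 119 110  72  37  25  28  31  30  30  29  30  24  23  57 102]
 [165 163
[... 379 characters left out ...]
 195 139 103  66  35  33  37  33  33  63 124 185 207 211 210]
 [213 214 211 185 131 101  62  33  31  35  31  36  70 129 192 209 209 209]
 [212 213 209 180 130  98  59  31  34  36  31  41  82 138 196 212 211 210]
 [213 213 210 186 135  93  52  31  34  37  31  45  90 143 198 212 211 211]
 [211 213 212 195 142  94  57  37  38  39  36  51  96 147 198 211 212 212]
 [210 211 205 191 143 102  80  70  76  78  77  83 117 162 199 211 213 213]
 [212 212 203 190 154 117 106 118 138 143 140 138 156 187 205 211 211 212]
 [214 215 212 204 174 125 120 158 188 194 192 186 188 204 211 211 211 211]]
side pred hole [[323.95848203 172.20737673]] TCP,tip [[325.94574912 155.00939474]] [[325.17244017 161.81418533]]
```

Request:
drive_tool --pt "0 0 0 -0.0024 -0.001 0 0" --pt "0 0 0 0 0 0.005 0" --pt "0 0 0 0 0 0 0" --pt "0 0 0 0 0 0 0"

```text
time: 9.08
tool_pos: [0.5406, -0.2114, 0.065]
tcp_rot: [0.455, -3.108, -0.001]
wrist_force: [0.2, 0.1, 0.3]
width: 0.001
grip_force: 0.0
```

Run:
```python
from h import *
togo([.5403,-.2112,.064])
p=read_camera("side");q=read_camera("top")
f=lambda i,x,y:cv2.resize(i["color"][y:y+75,x:x+100,::-1],(400,300),interpolation=cv2.INTER_CUBIC)
cv2.imwrite("pics/point2.png",np.hstack([f(p,275,130),f(q,310,200)]))
```

```text
pos [ 0.5406 -0.2114  0.065 ] x [-0.958 -0.286  0.001] z [-0.001  0.    -1.   ] F [0.21 0.1  0.28] t 9.0833 w 0.001
[ 0.5403 -0.2112  0.064 ] tool delta [0.0002 0.0003 0.001 ]
```

View pics/point2.png

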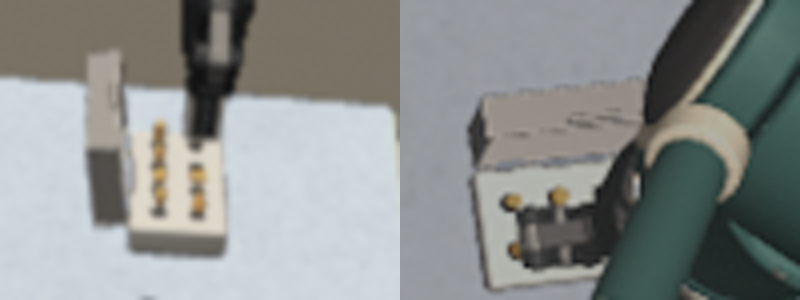

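In the side view the fingertips (crop 205,138) are over the front row above the empty bush (195,168), clear of the cutters, and the force reads zero. Holding here.

Request:
drive_tool --pt "0 0 0 0 0 0 0" --pt "0 0 0 0 0 0 0" --pt "0 0 0 0 0 0 0" --pt "0 0 0 0 0 0 0" --pt "0 0 0 0 0 0 0" --pt "0 0 0 0 0 0 0" --pt "0 0 0 0 0 0 0" --pt "0 0 0 0 0 0 0"

```text
time: 9.85
tool_pos: [0.541, -0.2116, 0.0655]
tcp_rot: [-0.455, 3.108, -0.0]
wrist_force: [1.2, -0.4, -0.3]
width: 0.001
grip_force: 0.0
```

Request:
drive_tool --pt "0 0 0 0 0 0 0" --pt "0 0 0 0 0 0 0" --pt "0 0 0 0 0 0 0" --pt "0 0 0 0 0 0 0" --pt "0 0 0 0 0 0 0" --pt "0 0 0 0 0 0 0" --pt "0 0 0 0 0 0 0" --pt "0 0 0 0 0 0 0"

```text
time: 10.52
tool_pos: [0.541, -0.2116, 0.0655]
tcp_rot: [-0.455, 3.108, -0.0]
wrist_force: [-0.5, -0.4, -0.5]
width: -0.0
grip_force: 0.0
```

Request:
drive_tool --pt "0 0 0 0 0 0 0" --pt "0 0 0 0 0 0 0" --pt "0 0 0 0 0 0 0" --pt "0 0 0 0 0 0 0" --pt "0 0 0 0 0 0 0" --pt "0 0 0 0 0 0 0" --pt "0 0 0 0 0 0 0" --pt "0 0 0 0 0 0 0"

```text
time: 11.18
tool_pos: [0.5409, -0.2116, 0.0655]
tcp_rot: [0.455, -3.108, 0.0]
wrist_force: [-0.5, -0.9, -0.3]
width: 0.001
grip_force: 0.0
```

Request:
drive_tool --pt "0 0 0 0 0 0 0" --pt "0 0 0 0 0 0 0" --pt "0 0 0 0 0 0 0" --pt "0 0 0 0 0 0 0" --pt "0 0 0 0 0 0 0" --pt "0 0 0 0 0 0 0" --pt "0 0 0 0 0 0 0" --pt "0 0 0 0 0 0 0"

```text
time: 11.85
tool_pos: [0.541, -0.2116, 0.0655]
tcp_rot: [-0.455, 3.108, -0.0]
wrist_force: [-0.4, 0.3, 0.3]
width: -0.0
grip_force: 0.0
```

Request:
drive_tool --pt "0 0 0 0 0 0 0" --pt "0 0 0 0 0 0 0" --pt "0 0 0 0 0 0 0" --pt "0 0 0 0 0 0 0" --pt "0 0 0 0 0 0 0" --pt "0 0 0 0 0 0 0" --pt "0 0 0 0 0 0 0" --pt "0 0 0 0 0 0 0"

```text
time: 12.52
tool_pos: [0.5409, -0.2116, 0.0655]
tcp_rot: [0.455, -3.108, -0.0]
wrist_force: [-0.3, -0.1, 0.2]
width: -0.001
grip_force: 0.0
```

```bash
python3 -c "
from h import *
togo();print(workorder.finish_job())"
```

```text
pos [ 0.5409 -0.2116  0.0655] x [-0.958 -0.286  0.   ] z [-0.  0. -1.] F [-0.28 -0.08  0.18] t 12.5167 w -0.001
the job is handed in; nothing more can be done
None
```

I pushed the full block's lid shut and handed the job in at 12.5 s, after pointing for about 3.4 s with the fingertips about 8 mm above the cutters over the short block's empty hole (front row, third from the left); the sideways aim is good to about 2–3 mm, and no contact force showed while pointing.

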